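# Drive a stuck slug out of a clamped sleeve with a push rod

### The arm

A 7-joint arm with a two-finger parallel gripper is mounted at the origin on a cart in front of the work surface, level with it; the furniture and walls round the work are solid. World frame = base frame: x ahead of the robot, y to its left, z up, the work surface at z = 0. Lengths are in m, angles in rad, forces in N, time in s.
With the tool pointing down it reaches from about 0.425 to 0.875 m from the base axis. Payload 4.7 kg.
Tool frame: the origin (TCP) lies on the centre line of the jaws, within the pads' length; the fingertips stand 8 mm ahead of it and the grasp point (between the pads) lies 11 mm behind it; z points along the fingers, y is the direction in which the jaws open and shut (so a half turn about z gives the same grasp; the last joint's range is limited). The gripper opens to 87 mm and grips with 3 to 60 N. Pads are 19 mm wide; open, the fingers measure 117 mm over their backs; the gripper's body (75 mm by 190 mm) begins 51 mm behind the grasp point.
Start: joints at [-1.124, 0.321, -0.07, 1.45, 0.023, 1.371, -0.057], TCP at [0.273, 0.59, 0.231] pointing down, gripper open.
Joint ranges: [-2.86, 2.86], [-0.3, 2.09], [-1.38, 1.24], [0.06, 2.45], [-1.56, 4.7], [0.09, 2.05], [-2.69, 2.69]. Speed limits (rad/s): [2.57, 2.57, 3.14, 3.14, 3.14, 3.14, 3.14].

### API

Orientations are given as a rotation vector (axis times angle).
In Python, from bench import ctrl, cams, workorder gives the robot as it stands. The module is installed in compiled form; this text tells all that it offers.
- The arm moves only by the tool carry_out, never from a script. Its argument "rows" is a list of rows, each an object with "offset": the shift along the tool's x, y, z in m, a list of three; "rot": the turn, a rotation vector about the tool's x, y, z in degrees, a list of three; "gripper": the opening, from 0 (shut) to 1 (fully open). In form: [{"offset": [dx, dy, dz], "rot": [rx, ry, rz], "gripper": gripper}, ...]. A call has 1 to 10 rows; each row shifts and turns the commanded pose from where the row before left it, along the tool's axes as they then stand; what a row does not reach is not made up. A row lasts 1/8 s, in which the tool goes at most 62.5 mm and 10.7 degrees, less where a joint would pass 70% of its speed; a pose out of reach is approached as far as the arm can. A call is refused whole if a number of a shift passes 0.0625 or a number of a turn 10.7, either way. A call with a gripper value outside its range is refused whole. The fingers move at their own pace and stop on an object; "grip_force" is the grip in N (left out, the last holds). Time passes only in rows, so rows that do not move let the fingers close. It gives the time, the measured TCP pose, the force and the opening at its end, in the units of the state.
- ctrl.get_state(): the state, without advancing time (a new reading comes with each control period).
- cams.get_image(name): name is "side" or "top" or "wrist"; returns a dict with "img" (384x512x3 uint8, red, green, blue), "vfov" (degrees; the focal length in pixels is half the picture's height over the tangent of half this angle, whatever the lens; pixels are square), "cx", "cy" (the principal point, pixels), "R" (3x3) and "t" (3): a world point X has camera coordinates R X + t. Camera axes: x right, y down, z forward; pixel columns grow to the right and rows downward; lengths in m; the calibration is good to about 2 mm. A picture is of the moment at which its call begins. There is no depth.
- workorder.close_job(): hands the job in, once; it reports no verdict.
The state is a dict: "time": time; "joint_positions": joint angles; "qd": joint speeds; "joint_torque": joint torques, N m; "position": TCP position; "tool_rot": TCP orientation; "ft_force": force on the tool from outside, world axes, zero at the start; "torque": the same for the moment, N m; "grip_width": opening from 0.0 (shut) to 1.0 (fully open).
Only numpy, scipy, OpenCV 4.12 (cv2) and the standard library are available. Lean on these libraries where they do the work, as an engineer would, in place of code of your own. Each camera call takes 0.05 s, during which the arm holds its last target.

### The job

A slug is stuck in the sleeve clamped in the stand. Take the square rod from its rest, put it into the sleeve's countersunk mouth and push the slug out of the far end so that it drops into the tray; you will have to let go of the rod half way and take it again nearer its back end. Then draw the rod right out of the sleeve and leave it lying flat on the worktop, without shifting the tray or disturbing the flange and the hex key lying near.

Things in the scene. Friction and masses are not known exactly. Their poses are not given: they have to be found in the camera images.
- sleeve_stand: Fixed stand: grey base 204 mm long, 6 mm thick (64 mm wide under the sleeve, 136 mm under the tray), two aluminium clamp blocks (46 mm wide, top 86 mm up) holding a level steel sleeve 130 mm long, 32 mm outside, bore 20 mm, whose axis is 60 mm up. Origin on the worktop under the sleeve's middle, x along the bore from mouth to exit. A sprung strip in the bore's roof narrows it by 2.2 mm at most.
- sleeve_mouth (a point): Centre of the sleeve's mouth (the end away from the tray), where the rod goes in: on the bore's axis in the plane of the end face, 60 mm above the worktop. The mouth is countersunk from 28 mm to 20 mm over 7 mm. Same axes as the stand.
- sleeve_exit (a point): Centre of the sleeve's far end, above the tray, on the bore's axis, 60 mm above the worktop.
- slug: Dark steel slug in the bore, 19 mm round, 26 mm long, 55 g, origin at its centre, x along its length. The sprung strip, 15 to 95 mm behind the mouth, presses on it: it takes roughly 10 to 20 N to push it until it is past the strip. It tips out when its centre passes the sleeve's end (rod's front end about 117 mm deep); with the rod 130 mm deep it is wholly out.
- catch_tray: Blue plastic tray 94 x 127 x 29 mm, loose, standing on the stand's 6 mm base plate under the sleeve's exit, its 127 mm side across the sleeve. Origin at the centre of its underside, z up; its inside is about 56 (x) by 94 (y) mm, floor 3 mm up.
- rod_rest: Fixed rest: grey base 200 x 46 x 8 mm with two black grooved blocks, 34 mm wide, 52 mm high. Origin at the centre of the base's underside, x along the groove. The rod lies in the groove (floor 34 mm up); between the blocks, from x = -40 to +20 mm, it is bare and can be gripped (its axis 39.5 mm up). It lifts out straight up.
- push_rod: Plain square steel rod, 11 x 11 x 180 mm, 100 g, both ends alike. Origin at its centre (mid-length, mid-thickness), x along its length. Held as it lies in the rest's gap it cannot go deep enough: the fingers meet the mouth first. With more than half its length in the sleeve it stays there level when let go, sunk about 3 mm below the bore's axis.
- flange: Bystander: light flange part, 62 mm round, 21 mm high, origin at the centre of its underside. Leave alone.
- hex_key: Bystander: dark hex key, 26 x 83 x 7 mm, origin at the centre of its underside. Leave alone.

How it is judged:
On the way, in this order (a step that is already met when the one before it is completed fails the run):
1. the rod is in the sleeve from the mouth's side, at least 30 mm deep (x of push_rod in the frame of sleeve_stand between -0.125 and 0.02 m and y of push_rod in the frame of sleeve_stand between -0.02 and 0.02 m and z of push_rod in the frame of sleeve_stand between 0.04 and 0.08 m and angle between the x axis of push_rod and the x axis of sleeve_stand, either way round below 0.2 rad), for 0.1 s.
2. the slug has dropped into the tray while the rod is still in the sleeve (x of push_rod in the frame of sleeve_stand above -0.11 m and angle between the x axis of push_rod and the x axis of sleeve_stand, either way round below 0.2 rad and x of slug in the frame of catch_tray between -0.04 and 0.04 m and y of slug in the frame of catch_tray between -0.055 and 0.055 m and z of slug in the frame of catch_tray below 0.035 m), for 0.1 s.
At the end, for the whole second after the job is handed in: The slug lies in the tray (its centre inside the tray's walls and less than 35 mm above the tray's underside), the rod is out of the sleeve and lies flat on the worktop (its centre less than 16 mm above it, within 0.12 rad of level), and both are at rest (x of slug in the frame of catch_tray between -0.04 and 0.04 m and y of slug in the frame of catch_tray between -0.055 and 0.055 m and z of slug in the frame of catch_tray between 0 and 0.035 m and height (world z) of push_rod between 0 and 0.016 m and angle between push_rod's own x axis and vertical between 1.45 and 1.69 rad and linear speed of push_rod below 0.02 m/s and linear speed of slug below 0.03 m/s); the robot touches nothing.
It fails at once if the tray is shifted by more than 25 mm (distance of catch_tray from where it was at the start of the episode above 0.025 m).
It fails at once if the flange or the hex key is moved by more than 30 mm (distance of any of flange, hex_key from where it was at the start of the episode above 0.03 m).
It also fails if it takes over 53 s, if anything falls off the work surface, if the arm or the gripper's body presses on something with over 40 N, if the wrist force passes 120 N, or if a joint passes its speed limit or range.

## Working session

There is one attempt and no reset: what is moved stays moved. The work goes in short steps, Python scripts to look and compute and a tool call to move; the robot and the scene stay as the last step left them, time stands still between calls to the robot, and variables do not carry over. Pictures are saved under pics/ and viewed, and the job is handed in when it is done.

Besides the shell and the picture viewer there is one more tool, called after "Request:" by a JSON object that holds its "fn" and its "kwargs". carry_out: Moves the arm, as the interface text tells. Its arguments: {"type":"object","properties":{"rows":{"type":"array"},"grip_force":{"type":"number"}},"required":["rows"]}

```bash
mkdir -p pics; cat > h.py <<'E'
import numpy as np, cv2
from scipy.spatial.transform import Rotation as Rn
from bench import ctrl, cams, workorder
def snap(name, fn, crop=None, sc=1):
    d=cams.get_image(name); im=d["img"]
    np.savez('pics/'+fn+'.npz', **{k:np.array(v) for k,v in d.items()})
    if crop: 
        x0,y0,x1,y1=crop; im=im[y0:y1,x0:x1]
    if sc!=1: im=cv2.resize(im,None,fx=sc,fy=sc,interpolation=cv2.INTER_CUBIC)
    cv2.imwrite('pics/'+fn+'.png', im[:,:,::-1]); return d
def crop(fn,out,c,sc):
    im=np.load('pics/'+fn+'.npz')['img']; x0,y0,x1,y1=c
    im=cv2.resize(im[y0:y1,x0:x1],None,fx=sc,fy=sc,interpolation=cv2.INTER_CUBIC)
    cv2.imwrite('pics/'+out+'.png', im[:,:,::-1])
def F(d): return d['img'].shape[0]/2/np.tan(np.radians(float(d['vfov']))/2)
def px2z(d,u,v,z):
    f=F(d); r=d['R'].T@np.array([(u-d['cx'])/f,(v-d['cy'])/f,1]); c=-d['R'].T@d['t']
    return c+r*(z-c[2])/r[2]
def proj(d,X):
    p=d['R']@np.array(X)+d['t']; f=F(d); return np.array([d['cx']+f*p[0]/p[2], d['cy']+f*p[1]/p[2]])
def tri(obs):
    A=[];b=[]
    for d,u,v in obs:
        f=F(d); c=-d['R'].T@d['t']; r=d['R'].T@np.array([(u-d['cx'])/f,(v-d['cy'])/f,1]); r/=np.linalg.norm(r)
        P=np.eye(3)-np.outer(r,r); A.append(P); b.append(P@c)
    return np.linalg.lstsq(np.vstack(A),np.hstack(b),rcond=None)[0]
def L(fn): return dict(np.load('pics/'+fn+'.npz'))
E
python3 - <<'E'
from h import *
for n in ['side','top','wrist']:
    d=snap(n,n+'0',sc=1.5); print(n,d['vfov'],d['cx'],d['cy'],-d['R'].T@d['t'],d['R'].round(3).tolist())
s=ctrl.get_state(); print(s)
E
```

```text
side 56.23060241781203 255.3600038860804 191.63626051141804 [0.35366164 0.67275289 0.59332849] [[-0.927, -0.374, 0.024], [-0.239, 0.542, -0.805], [0.288, -0.753, -0.592]]
top 46.9441629955074 255.20180890834087 191.42472204062204 [0.50964547 0.01730108 0.90899966] [[-0.001, -1.0, -0.006], [-0.994, 0.002, -0.109], [0.109, 0.006, -0.994]]
wrist 63.49083784166491 258.91973923900304 189.59329271049236 [0.21274007 0.61734247 0.38441141] [[0.42, 0.907, -0.001], [0.881, -0.407, 0.24], [0.217, -0.102, -0.971]]
{'time': 0.15, 'joint_positions': array([-1.12392492,  0.32162379, -0.07009237,  1.45140986,  0.0225659 ,
        1.37080762, -0.05687921]), 'qd': array([ 0.00053561, -0.00256554,  0.00056633, -0.00222524,  0.00041632,
       -0.00210457,  0.00163204]), 'joint_torque': array([ 6.20823121e-04, -4.91795647e+01, -4.04622937e-01, -3.12875748e+01,
       -6.40467368e-02,  4.05389944e-02,  1.35178434e-04]), 'position': array([0.27245401, 0.58968331, 0.22972403]), 'tool_rot': array([-6.74376127e-01, -3.06808827e+00,  2.25941890e-03]), 'ft_force': array([ 0.72046044,  0.40546665, -0.84358439]), 'torque': array([-0.00093748,  0.0439711 ,  0.07477944]), 'grip_width': 1.003638301877099}
```

View pics/side0.png

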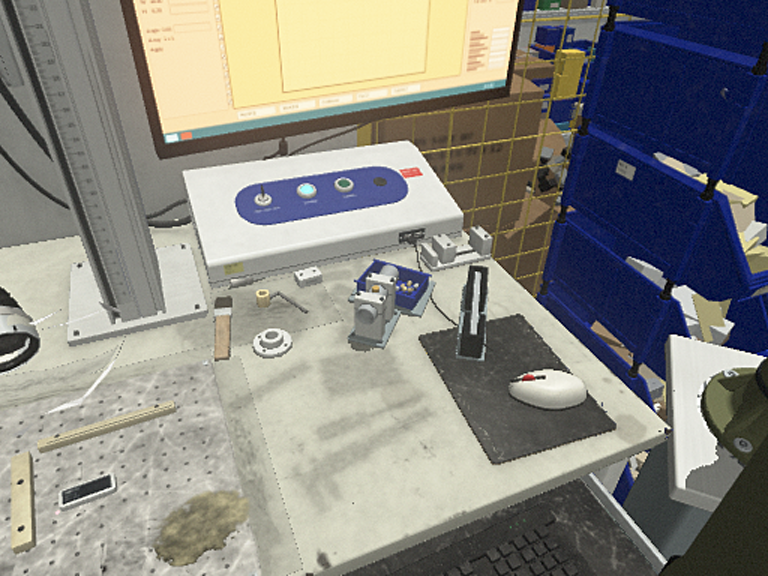

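View pics/top0.png

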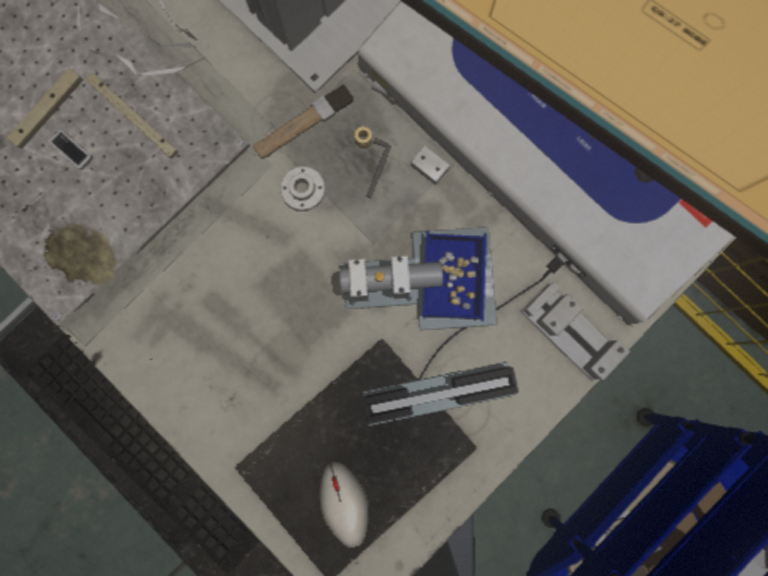

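View pics/wrist0.png

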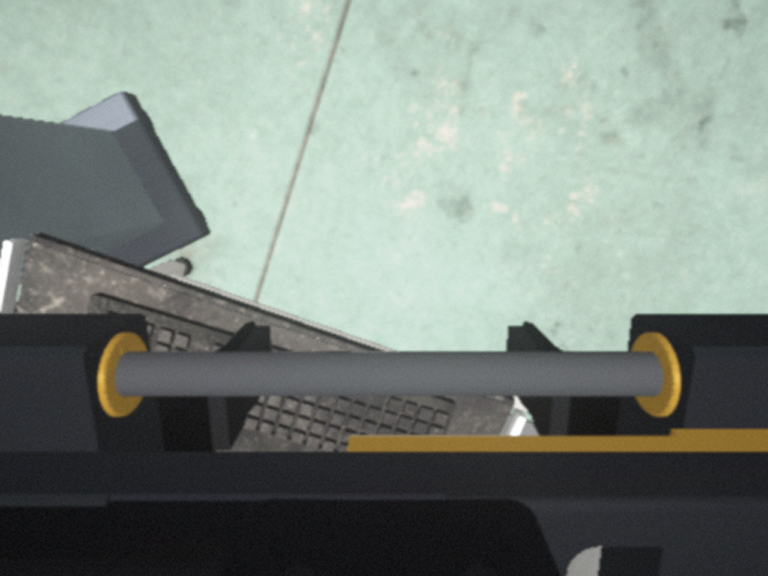

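```bash
python3 - <<'E'
from h import *
crop('top0','t1',(205,140,345,290),5)
crop('top0','t2',(215,145,305,215),8)
crop('side0','s1',(220,160,340,250),6.5)
E
```

```text
(no output)
```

View pics/t1.png

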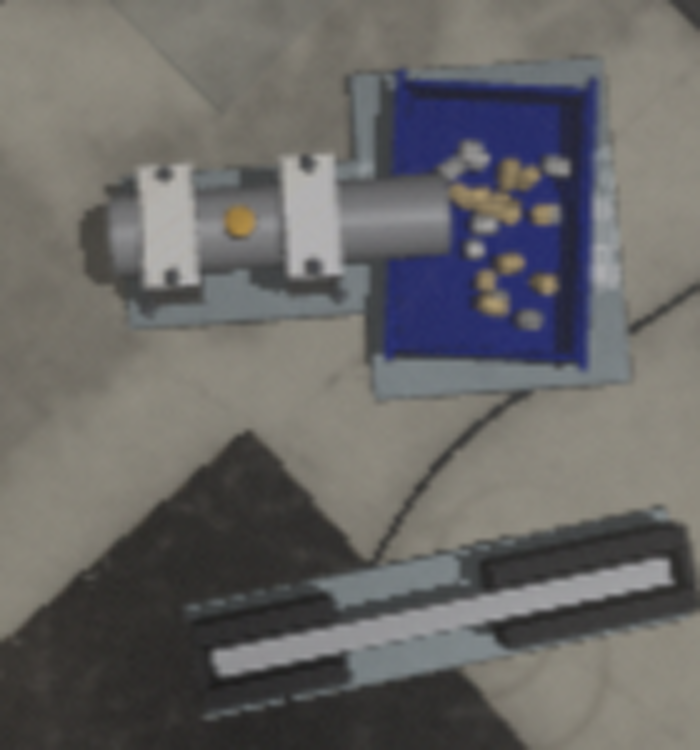

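View pics/t2.png

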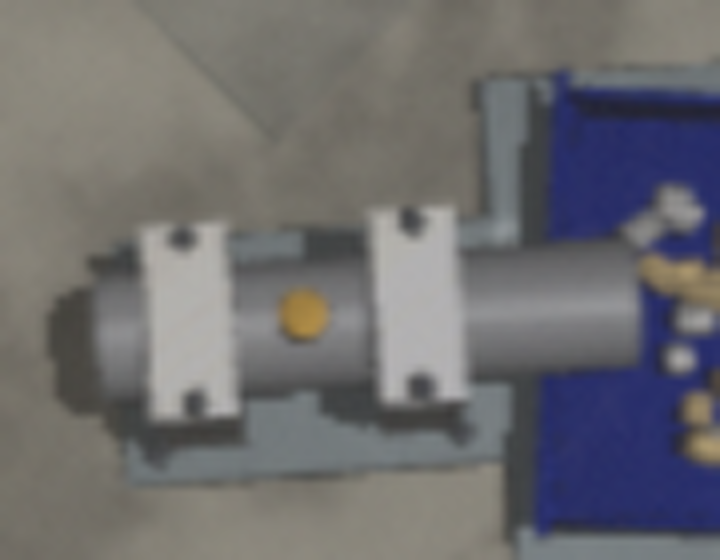

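View pics/s1.png

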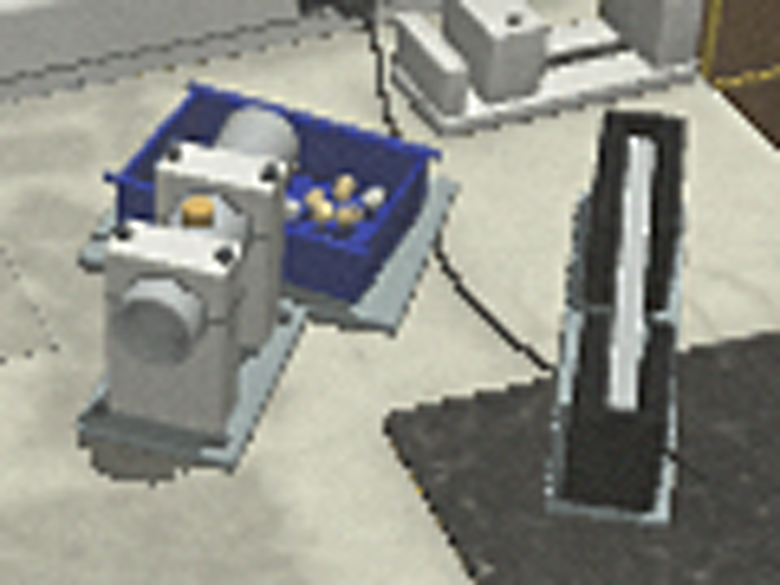

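```bash
cat > m.py <<'E'
from h import *
T=L('top0'); S=L('side0')
def t1(x,y): return 205+(x+.5)/5-.5, 140+(y+.5)/5-.5
def t2(x,y): return 215+(x+.5)/8-.5, 145+(y+.5)/8-.5
def s1(x,y): return 220+(x+.5)/6.5-.5, 160+(y+.5)/6.5-.5
E
python3 - <<'E'
from m import *
a=px2z(T,*t1(213,662),.045); b=px2z(T,*t1(672,573),.045); print('rod',a,b,np.linalg.norm(a-b),np.degrees(np.arctan2(*(b-a)[1::-1])))
sa=px2z(S,*s1(622,408),.045); sb=px2z(S,*s1(642,138),.045); print('rod side',sa,sb,np.linalg.norm(sa-sb),np.degrees(np.arctan2(*(sb-sa)[1::-1])))
for c in [[(140,227),(226,223),(240,415),(153,420)],[(368,210),(455,207),(467,398),(380,403)]]:
    P=[px2z(T,*t2(*q),.086) for q in c]; print('blk',np.mean(P,0),[np.linalg.norm(P[i]-P[(i+1)%4]).round(4) for i in range(4)])
for c in [[(107,233),(240,258),(228,250)] ]: pass
P=[px2z(S,*s1(*q),.086) for q in [(109,230),(140,222),(246,245),(233,268)]];print('blk1 side',np.array(P).round(4))
print('orange',px2z(T,*t2(303,315),.082))
m1=px2z(T,*t2(96,337),.06);m2=px2z(T,*t2(640,308),.06);print('sleeve',m1,m2,np.linalg.norm(m1-m2),np.degrees(np.arctan2(*(m2-m1)[1::-1])))
print('sleeve z.07',px2z(T,*t2(640,308),.076))
print('mouth side', px2z(S,*s1(157,321),.06))
# base corners
for q in [(130,487),(512,458)]: print('base',px2z(T,*t2(*q),.006))
for q in [(630,380),(380,398),(350,73),(602,57)]: print('tbase',px2z(T,*t1(*q),.006))
for q in [(400,72),(597,82),(582,367),(387,360)]: print('tray rim',px2z(T,*t1(*q),.035))
print('rest', [px2z(T,*t1(*q),.052).round(4) for q in [(203,690),(693,590)]])
E
```

```text
rod [0.44817449 0.03827255 0.045     ] [ 0.48202504 -0.13919951  0.045     ] 0.18067150327778198 -79.2012651859639
rod side [0.44772083 0.03128265 0.045     ] [ 0.48249692 -0.13897344  0.045     ] 0.17377144041003204 -78.45570557797107
blk [0.61267065 0.05417957 0.086     ] [np.float64(0.0203), np.float64(0.0455), np.float64(0.0204), np.float64(0.0457)]
blk [0.61653489 0.00076142 0.086     ] [np.float64(0.0205), np.float64(0.0452), np.float64(0.0204), np.float64(0.0457)]
blk1 side [[0.6361 0.0583 0.086 ]
 [0.6278 0.0493 0.086 ]
 [0.5875 0.0466 0.086 ]
 [0.5867 0.061  0.086 ]]
orange [0.61453988 0.0276642  0.082     ]
sleeve [0.61205663 0.07800588 0.06      ] [ 0.61889195 -0.05355968  0.06      ] 0.13174300070469228 -87.02594490940699
sleeve z.07 [ 0.61683312 -0.05222426  0.076     ]
mouth side [0.612142   0.06970798 0.06      ]
base [0.57987669 0.07292281 0.006     ]
base [ 0.58717856 -0.02489482  0.006     ]
tbase [ 0.55879482 -0.13083202  0.006     ]
tbase [ 0.55158581 -0.0288102   0.006     ]
tbase [ 0.68623148 -0.01734871  0.006     ]
tbase [ 0.69273688 -0.12185036  0.006     ]
tray rim [ 0.6809235  -0.03629615  0.035     ]
tray rim [ 0.67667882 -0.11519445  0.035     ]
tray rim [ 0.562379   -0.10722466  0.035     ]
tray rim [ 0.56525388 -0.03020593  0.035     ]
rest [array([0.4381, 0.0419, 0.052 ]), array([ 0.4758, -0.1458,  0.052 ])]
```

```bash
cat >> h.py <<'E'
def go(target=None, yaw=None, verbose=True):
    """print tool-frame offset to target; yaw = heading (deg) wanted for tool y"""
    s=ctrl.get_state(); R=Rn.from_rotvec(s['tool_rot']).as_matrix(); y=R[:,1]
    h=np.degrees(np.arctan2(y[1],y[0]))
    print('t',round(s['time'],2),'pos',s['position'].round(4),'tool y head',h.round(2),'z',R[:,2].round(4),'F',s['ft_force'].round(1),'M',s['torque'].round(2),'g',round(s['grip_width'],3))
    if yaw is not None:
        d=-(yaw-h); print('rot z',d.round(2)); R=R@Rn.from_euler('z',d,degrees=True).as_matrix()
    if target is not None: print('offset after rot',(R.T@(np.array(target)-s['position'])).round(4))
E
python3 - <<'E'
from h import *
go([.462,-.035,.23],11)
E
```

```text
t 0.15 pos [0.2725 0.5897 0.2297] tool y head 65.21 z [-6.0e-04 -1.3e-03 -1.0e+00] F [ 0.7  0.4 -0.8] M [-0.    0.04  0.07] g 1.004
rot z 54.21
offset after rot [-6.494e-01  6.690e-02  5.000e-04]
```

Request:
{"fn": "carry_out", "kwargs": {"rows": [{"offset":[0,0,0],"rot":[0,0,9.05],"gripper":1},{"offset":[0,0,0],"rot":[0,0,9.05],"gripper":1},{"offset":[0,0,0],"rot":[0,0,9.05],"gripper":1},{"offset":[0,0,0],"rot":[0,0,9.05],"gripper":1},{"offset":[0,0,0],"rot":[0,0,9.05],"gripper":1},{"offset":[0,0,0],"rot":[0,0,9.0],"gripper":1},{"offset":[-0.05,0.005,0],"rot":[0,0,0],"gripper":1},{"offset":[-0.05,0.005,0],"rot":[0,0,0],"gripper":1},{"offset":[-0.05,0.005,0],"rot":[0,0,0],"gripper":1},{"offset":[-0.05,0.005,0],"rot":[0,0,0],"gripper":1}]}}

```text
time: 1.4
position: [0.3306, 0.3957, 0.2303]
tool_rot: [1.999, 2.423, -0.0]
ft_force: [-0.2, -0.6, 0.3]
grip_width: 1.0
```

Request:
{"fn": "carry_out", "kwargs": {"rows": [{"offset":[-0.05,0.005,0],"rot":[0,0,0],"gripper":1},{"offset":[-0.05,0.005,0],"rot":[0,0,0],"gripper":1},{"offset":[-0.05,0.005,0],"rot":[0,0,0],"gripper":1},{"offset":[-0.05,0.005,0],"rot":[0,0,0],"gripper":1},{"offset":[-0.05,0.005,0],"rot":[0,0,0],"gripper":1},{"offset":[-0.05,0.005,0],"rot":[0,0,0],"gripper":1},{"offset":[-0.05,0.005,0],"rot":[0,0,0],"gripper":1},{"offset":[0,0,0],"rot":[0,0,0],"gripper":1},{"offset":[0,0,0],"rot":[0,0,0],"gripper":1}]}}

```text
time: 2.52
position: [0.4308, 0.0611, 0.2304]
tool_rot: [-1.999, -2.423, -0.0]
ft_force: [0.3, 0.1, 0.0]
grip_width: 1.001
```

```bash
python3 - <<'E'
from h import *
go([.462,-.035,.04],11)
snap('wrist','w1',sc=1.5)
E
```

```text
t 2.52 pos [0.4308 0.0611 0.2304] tool y head 10.96 z [-3.e-04  7.e-04 -1.e+00] F [0.3 0.1 0. ] M [-0.03  0.02 -0.04] g 1.001
rot z -0.04
offset after rot [-0.1004  0.0123  0.1904]
```

View pics/w1.png

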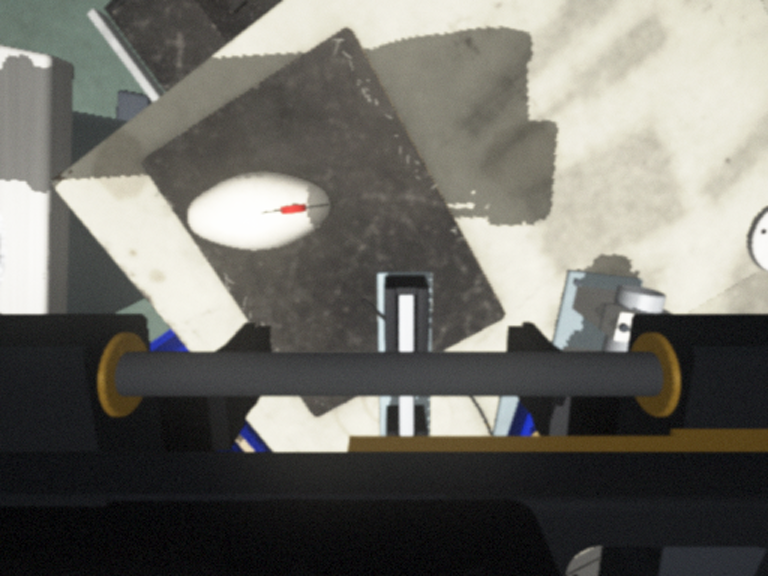

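```bash
python3 - <<'E'
from h import *
crop('w1','w1a',(235,170,305,300),5)
crop('w1','w1b',(360,160,460,240),7)
E
```

```text
(no output)
```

View pics/w1a.png

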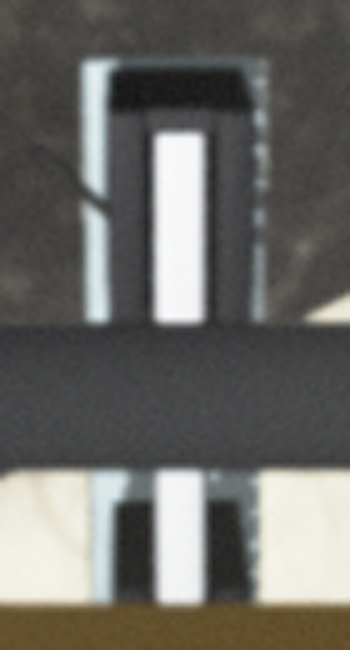

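View pics/w1b.png

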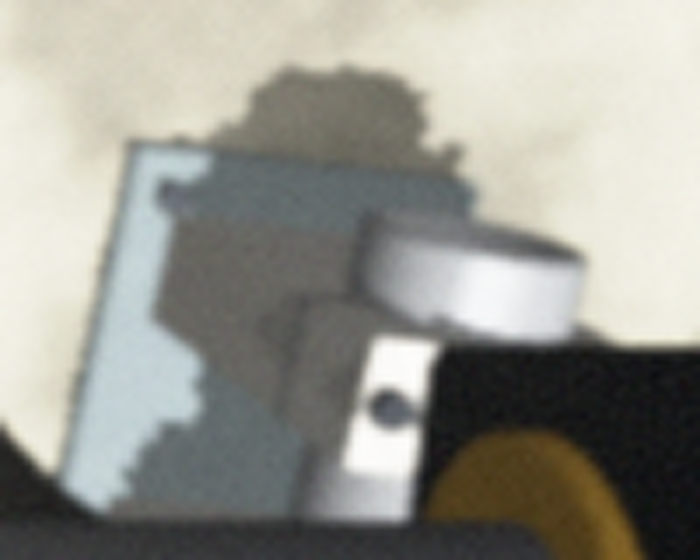

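```bash
python3 - <<'E'
from m import *
W=L('w1')
def wa(x,y): return 235+(x+.5)/5-.5, 170+(y+.5)/5-.5
def wb(x,y): return 360+(x+.5)/7-.5, 160+(y+.5)/7-.5
a=px2z(W,*wa(179.5,132),.045);b=px2z(W,*wa(181,600),.045)
print(a,b,np.degrees(np.arctan2(*(b-a)[1::-1])), 'width',np.linalg.norm(px2z(W,*wa(154,200),.045)-px2z(W,*wa(205,200),.045)))
u=(b-a)/np.linalg.norm(b-a); print('centre',a+.09*u)
print('base corner mouth side',px2z(W,*wb(130,142),.006),px2z(W,*wb(62,478),.006),px2z(W,*wb(472,200),.006))
# mouth: ellipse ends at (360,225?) , (585,255)
for q in [(365,228),(585,258)]: print('mouth rim',px2z(W,*wb(*q),.06))
print('mouth tri', tri([(W,*wb(478,238)),(S,*s1(157,321))]))
print(W['R'].round(3).tolist(), -W['R'].T@W['t'])
E
```

```text
[0.44795804 0.03805017 0.045     ] [ 0.47186146 -0.07835624  0.045     ] -78.395934230183 width 0.011704915912405718
centre [ 0.46606131 -0.05011031  0.045     ]
base corner mouth side [0.57931767 0.0739966  0.006     ] [0.58472909 0.01019007 0.006     ] [0.64261657 0.07536033 0.006     ]
mouth rim [0.59577495 0.07504486 0.06      ]
mouth rim [0.6307391 0.0768982 0.06     ]
mouth tri [0.60875683 0.07795544 0.0674084 ]
[[0.982, 0.189, 0.0], [0.184, -0.954, 0.239], [0.045, -0.234, -0.971]] [0.4177496  0.12507475 0.38532416]
```

```bash
python3 - <<'E'
from h import *
go([.4611,-.0287,.038],11.4)
E
```

```text
t 2.58 pos [0.4307 0.0617 0.2304] tool y head 11.04 z [-4.e-04  3.e-04 -1.e+00] F [ 0.6  0.3 -0.4] M [-0.11  0.05  0.  ] g 0.998
rot z -0.36
offset after rot [-0.0947  0.012   0.1924]
```

Request:
{"fn": "carry_out", "kwargs": {"rows": [{"offset":[-0.048,0.006,0.01],"rot":[0,0,-0.4],"gripper":1},{"offset":[-0.047,0.006,0.03],"rot":[0,0,0],"gripper":1},{"offset":[0,0,0.05],"rot":[0,0,0],"gripper":1},{"offset":[0,0,0.05],"rot":[0,0,0],"gripper":0.5},{"offset":[0,0,0.03],"rot":[0,0,0],"gripper":0.5},{"offset":[0,0,0.0155],"rot":[0,0,0],"gripper":0.5},{"offset":[0,0,0.005],"rot":[0,0,0],"gripper":0.5},{"offset":[0,0,0],"rot":[0,0,0],"gripper":0.5}], "grip_force": 50}}

```text
time: 3.58
position: [0.462, -0.0299, 0.0407]
tool_rot: [1.989, 2.43, 0.001]
ft_force: [-0.1, 0.1, -0.1]
grip_width: 0.542
```

```bash
python3 - <<'E'
from h import *
go([.4611,-.0287,.038],11.4)
snap('wrist','w2',sc=1.5)
snap('top','t3',(205,140,345,290),5)
E
```

```text
t 3.58 pos [ 0.462  -0.0299  0.0407] tool y head 11.4 z [ 1.1e-03  2.0e-04 -1.0e+00] F [-0.1  0.1 -0.1] M [-0.07  0.02 -0.01] g 0.542
rot z -0.0
offset after rot [ 0.0014 -0.0007  0.0027]
```

View pics/w2.png

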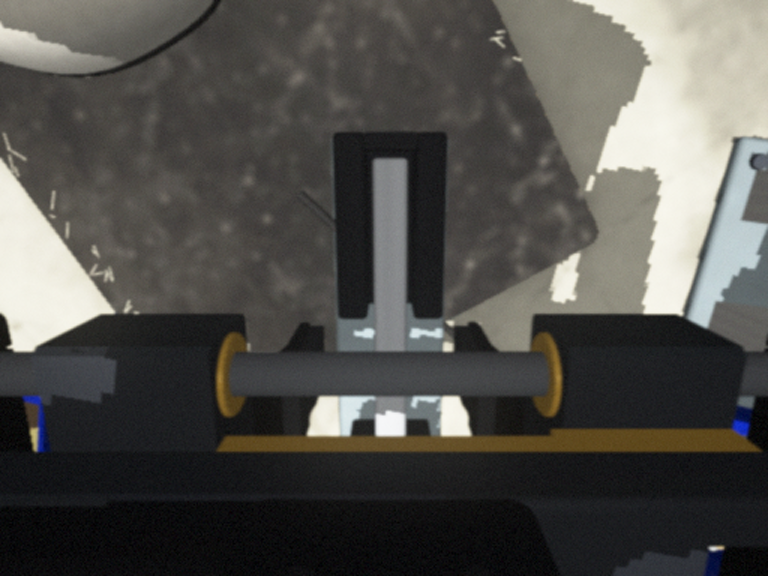

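Request:
{"fn": "carry_out", "kwargs": {"rows": [{"offset":[0,0,0.002],"rot":[0,0,0],"gripper":0},{"offset":[0,0,0],"rot":[0,0,0],"gripper":0},{"offset":[0,0,0],"rot":[0,0,0],"gripper":0},{"offset":[0,0,0],"rot":[0,0,0],"gripper":0},{"offset":[0,0,0],"rot":[0,0,0],"gripper":0},{"offset":[0,0,0],"rot":[0,0,0],"gripper":0},{"offset":[0,0,0],"rot":[0,0,0],"gripper":0}], "grip_force": 50}}

```text
time: 4.55
position: [0.4615, -0.0303, 0.0382]
tool_rot: [1.991, 2.43, 0.0]
ft_force: [0.5, 0.8, 0.2]
grip_width: 0.119
```

```bash
python3 - <<'E'
from h import *
go([.4611,-.0287,.038],11.4)
E
```

```text
t 4.55 pos [ 0.4615 -0.0303  0.0382] tool y head 11.35 z [ 3.e-04  0.e+00 -1.e+00] F [0.5 0.8 0.2] M [-0.04  0.02 -0.04] g 0.119
rot z -0.05
offset after rot [ 0.0017 -0.      0.0002]
```

Request:
{"fn": "carry_out", "kwargs": {"rows": [{"offset":[0,0,-0.02],"rot":[0,0,0],"gripper":0},{"offset":[0,0,-0.04],"rot":[0,0,0],"gripper":0},{"offset":[0,0,-0.05],"rot":[0,0,0],"gripper":0},{"offset":[0,0,0],"rot":[0,0,7.15],"gripper":0}], "grip_force": 50}}

```text
time: 5.05
position: [0.4639, -0.0302, 0.1516]
tool_rot: [2.14, 2.295, 0.01]
ft_force: [0.0, -0.6, -1.3]
grip_width: 0.122
```

```bash
python3 - <<'E'
from h import *
go([.602,.206,.145],4.2)
E
```

```text
t 5.05 pos [ 0.4639 -0.0302  0.1516] tool y head 4.03 z [ 0.007   0.0022 -1.    ] F [ 0.  -0.6 -1.3] M [-0.05  0.07 -0.01] g 0.122
rot z -0.17
offset after rot [0.2255 0.155  0.0081]
```

Request:
{"fn": "carry_out", "kwargs": {"rows": [{"offset":[0.02,0.014,0],"rot":[0,0,0],"gripper":0},{"offset":[0.037,0.026,0],"rot":[0,0,0],"gripper":0},{"offset":[0.046,0.032,0],"rot":[0,0,0],"gripper":0},{"offset":[0.046,0.032,0],"rot":[0,0,0],"gripper":0},{"offset":[0.046,0.032,0],"rot":[0,0,0],"gripper":0},{"offset":[0.0305,0.02,0],"rot":[0,0,0],"gripper":0},{"offset":[0,0,0],"rot":[0,0,0],"gripper":0},{"offset":[0,0,0],"rot":[0,0,0],"gripper":0}]}}

```text
time: 6.05
position: [0.5996, 0.206, 0.1464]
tool_rot: [-2.137, -2.303, 0.005]
ft_force: [-1.0, -0.6, -0.2]
grip_width: 0.113
```

```bash
python3 - <<'E'
from h import *
go([.602,.206,.058],4.2)
snap('top','t4',(160,120,320,240),5)
snap('wrist','w4',sc=1.5)
E
```

```text
t 6.05 pos [0.5996 0.206  0.1464] tool y head 4.29 z [-0.0023 -0.0019 -1.    ] F [-1.  -0.6 -0.2] M [-0.07  0.05  0.02] g 0.113
rot z 0.09
offset after rot [0.     0.0026 0.0884]
```

View pics/t4.png

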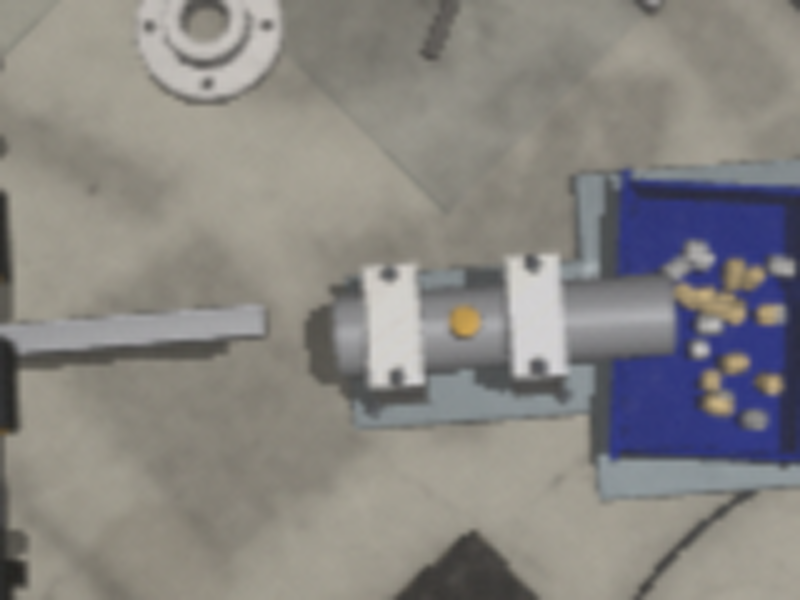

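View pics/w4.png

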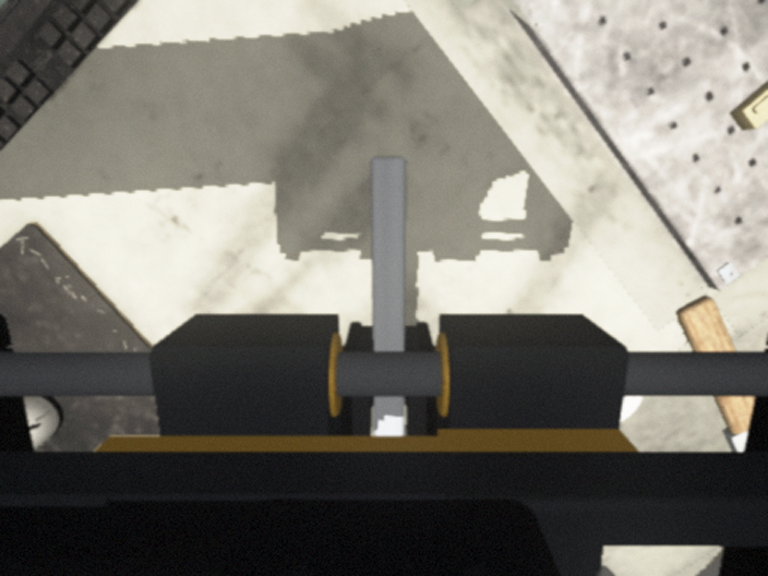

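Request:
{"fn": "carry_out", "kwargs": {"rows": [{"offset":[0,0.002,0.02],"rot":[0,0,0],"gripper":0},{"offset":[0,0,0.03],"rot":[0,0,0],"gripper":0},{"offset":[0,0,0.025],"rot":[0,0,0],"gripper":0},{"offset":[0,0,0.013],"rot":[0,0,0],"gripper":0},{"offset":[0,0,0],"rot":[0,0,0],"gripper":0},{"offset":[0,0,0],"rot":[0,0,0],"gripper":0}]}}

```text
time: 6.9
position: [0.6031, 0.2062, 0.061]
tool_rot: [2.138, 2.301, 0.002]
ft_force: [0.2, 0.4, -1.0]
grip_width: 0.125
```

```bash
python3 - <<'E'
from h import *
go([.602,.206,.058],4.2)
snap('top','t5',(190,145,290,215),8)
snap('side','s5',(215,165,315,245),8)
go()
E
```

```text
t 6.9 pos [0.6031 0.2062 0.061 ] tool y head 4.19 z [ 1.6e-03  7.0e-04 -1.0e+00] F [ 0.2  0.4 -1. ] M [-0.04  0.08 -0.02] g 0.125
rot z -0.01
offset after rot [-0.0001 -0.0011  0.003 ]
t 7.0 pos [0.6032 0.2064 0.0613] tool y head 4.2 z [ 0.002  0.001 -1.   ] F [ 0.1 -0.4 -0.8] M [-0.03  0.04  0.01] g 0.121
```

View pics/t5.png

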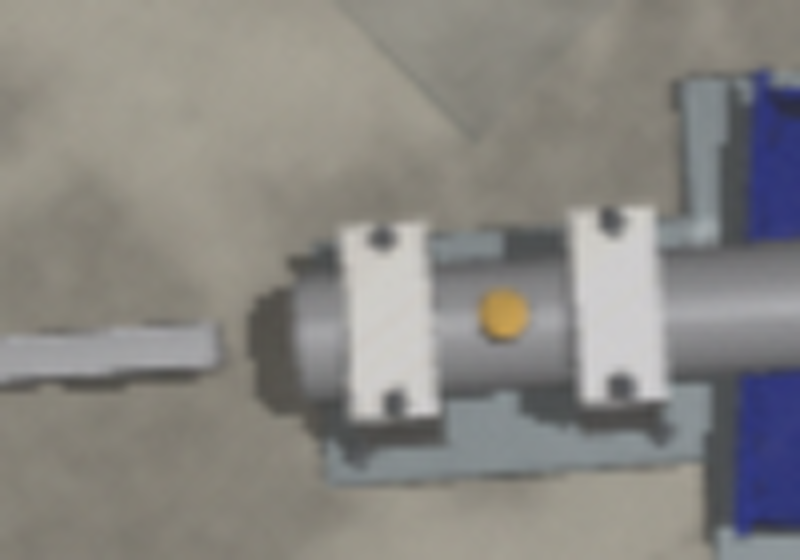

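View pics/s5.png

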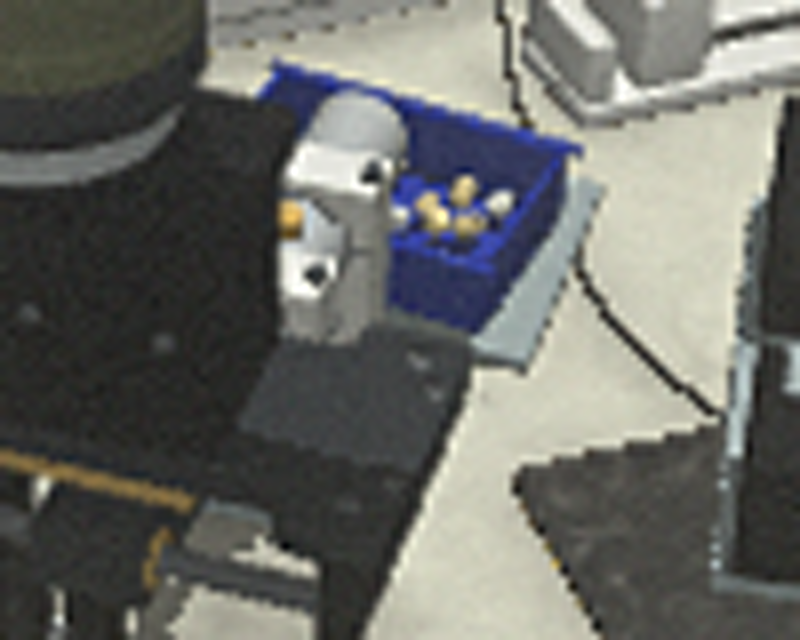

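```bash
python3 - <<'E'
from h import *
d=L('t5')
def c(x,y): return 190+(x+.5)/8-.5,145+(y+.5)/8-.5
a=px2z(d,*c(213,347),.066); b=px2z(d,*c(5,358),.066); print(a,b, np.degrees(np.arctan2(*(a-b)[1::-1])))
u=np.array([.0732,-.9973])
for n,p in [('blk1',px2z(d,*c(388,321),.086)),('blk2',px2z(d,*c(618,304),.086)),('or',px2z(d,*c(504,315),.08))]: print(n,p)
print('mouth',px2z(d,*c(297,337),.06))
go([.602,.206,.058],4.2)
E
```

```text
[0.60894919 0.09749869 0.066     ] [0.60637552 0.14744641 0.066     ] -87.05031060378836
blk1 [0.61266218 0.05458521 0.086     ]
blk2 [0.61658497 0.0006396  0.086     ]
or [0.61479314 0.02745303 0.08      ]
mouth [0.61205621 0.07776393 0.06      ]
t 7.0 pos [0.6032 0.2064 0.0613] tool y head 4.2 z [ 0.002  0.001 -1.   ] F [ 0.1 -0.4 -0.8] M [-0.03  0.04  0.01] g 0.121
rot z 0.0
offset after rot [-0.0003 -0.0013  0.0033]
```

Request:
{"fn": "carry_out", "kwargs": {"rows": [{"offset":[0,0,0.003],"rot":[0,0,0],"gripper":0},{"offset":[-0.01,0,0],"rot":[0,0,0],"gripper":0},{"offset":[-0.01,0,0],"rot":[0,0,0],"gripper":0},{"offset":[-0.01,0,0],"rot":[0,0,0],"gripper":0},{"offset":[0,0,0],"rot":[0,0,0],"gripper":0},{"offset":[0,0,0],"rot":[0,0,0],"gripper":0}]}}

```text
time: 7.75
position: [0.6046, 0.1765, 0.0571]
tool_rot: [-2.138, -2.301, -0.001]
ft_force: [0.9, -0.5, -0.9]
grip_width: 0.119
```

```bash
python3 - <<'E'
from h import *
go([.605,.165,.058],4.2)
E
```

```text
t 7.75 pos [0.6046 0.1765 0.0571] tool y head 4.2 z [ 1.e-04  5.e-04 -1.e+00] F [ 0.9 -0.5 -0.9] M [-0.04  0.03  0.01] g 0.119
rot z 0.0
offset after rot [-0.0115 -0.0004 -0.0009]
```

Request:
{"fn": "carry_out", "kwargs": {"rows": [{"offset":[-0.01,0,-0.0005],"rot":[0,0,0],"gripper":0},{"offset":[-0.01,0,0],"rot":[0,0,0],"gripper":0},{"offset":[-0.01,0,0],"rot":[0,0,0],"gripper":0},{"offset":[-0.005,0,0],"rot":[0,0,0],"gripper":0}], "grip_force": 60}}

```text
time: 8.25
position: [0.6072, 0.1416, 0.0578]
tool_rot: [-2.139, -2.299, -0.003]
ft_force: [0.3, 5.7, -1.0]
grip_width: 0.119
```

```bash
python3 - <<'E'
from h import *
go([.605,.165,.058],4.2)
E
```

```text
t 8.25 pos [0.6072 0.1416 0.0578] tool y head 4.14 z [ 2.0e-04  2.2e-03 -1.0e+00] F [ 0.3  5.7 -1. ] M [1.26 0.13 0.04] g 0.119
rot z -0.06
offset after rot [ 0.0235 -0.0005 -0.0002]
```

Request:
{"fn": "carry_out", "kwargs": {"rows": [{"offset":[-0.01,0,0],"rot":[0,0,0],"gripper":0},{"offset":[-0.01,0,0],"rot":[0,0,0],"gripper":0},{"offset":[-0.01,0,0],"rot":[0,0,0],"gripper":0},{"offset":[-0.01,0,0],"rot":[0,0,0],"gripper":0},{"offset":[-0.006,0,0],"rot":[0,0,0],"gripper":0},{"offset":[0,0,0],"rot":[0,0,0],"gripper":0}]}}

```text
time: 9.0
position: [0.6097, 0.1024, 0.0578]
tool_rot: [-2.13, -2.301, -0.009]
ft_force: [-1.5, 9.9, -0.2]
grip_width: 0.117
```

```bash
python3 - <<'E'
from h import *
go([.61,.0935,.0575],4.2)
snap('top','t6',(190,145,290,215),8)
go()
E
```

```text
t 9.0 pos [0.6097 0.1024 0.0578] tool y head 4.43 z [-0.001   0.0084 -1.    ] F [-1.5  9.9 -0.2] M [ 2.25  0.43 -0.12] g 0.117
rot z 0.23
offset after rot [-0.0089 -0.0004  0.0002]
t 9.05 pos [0.6097 0.1024 0.0578] tool y head 4.44 z [-0.0011  0.0082 -1.    ] F [-1.5 10.   0.3] M [ 2.22  0.37 -0.09] g 0.115
```

View pics/t6.png

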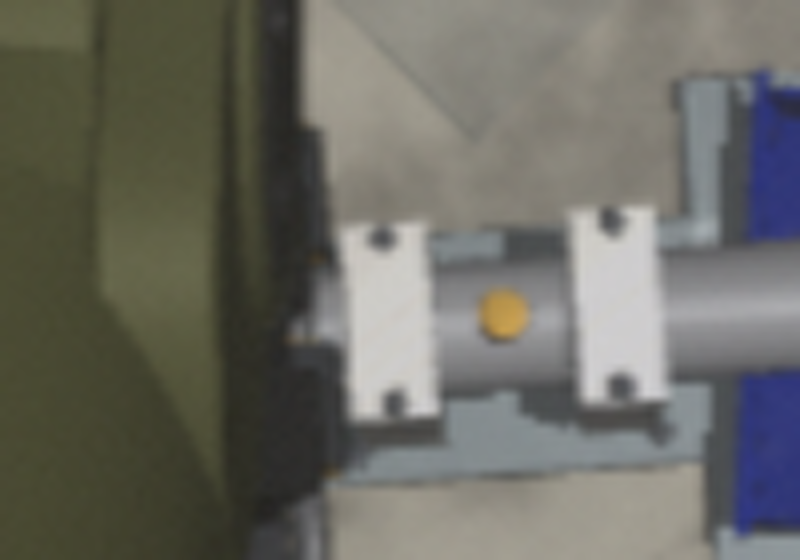

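Request:
{"fn": "carry_out", "kwargs": {"rows": [{"offset":[-0.008,0,0],"rot":[0,0,0],"gripper":0},{"offset":[-0.004,0,0],"rot":[0,0,0],"gripper":0},{"offset":[0,0,0],"rot":[0,0,0],"gripper":0}]}}

```text
time: 9.43
position: [0.611, 0.0876, 0.0577]
tool_rot: [-2.133, -2.301, -0.005]
ft_force: [-1.2, 7.2, -0.6]
grip_width: 0.121
```

```bash
python3 - <<'E'
from h import *
go([.61,.0915,.0575],4.2)
snap('wrist','w6',sc=1.5)
go()
E
```

```text
t 9.43 pos [0.611  0.0876 0.0577] tool y head 4.34 z [-4.0e-04  5.1e-03 -1.0e+00] F [-1.2  7.2 -0.6] M [ 1.56  0.21 -0.05] g 0.121
rot z 0.14
offset after rot [ 0.004  -0.0007  0.0002]
t 9.47 pos [0.611  0.0876 0.0576] tool y head 4.34 z [-6.e-04  5.e-03 -1.e+00] F [-1.1  7.8 -0.8] M [ 1.53  0.19 -0.05] g 0.119
```

View pics/w6.png

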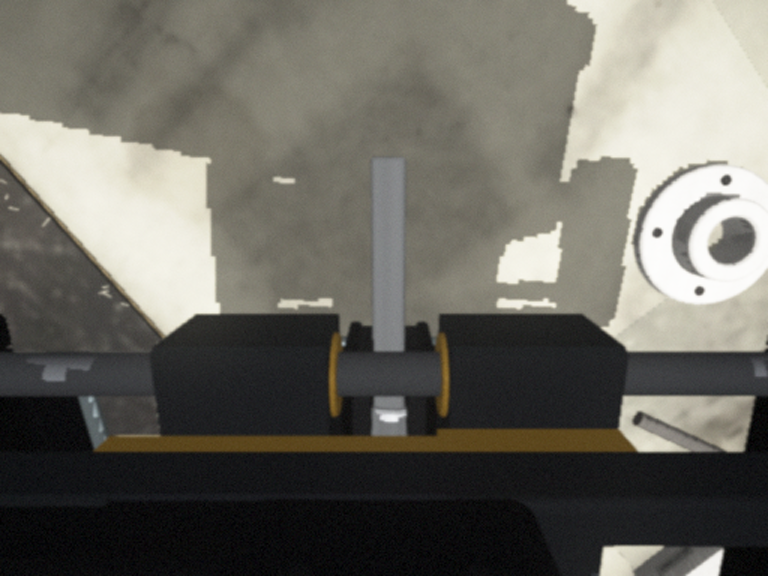

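Request:
{"fn": "carry_out", "kwargs": {"rows": [{"offset":[0.004,0,0],"rot":[0,0,0],"gripper":0.4},{"offset":[0,0,0],"rot":[0,0,0],"gripper":0.4},{"offset":[0,0,0],"rot":[0,0,0],"gripper":0.4},{"offset":[0.01,0,0],"rot":[0,0,0],"gripper":0.4},{"offset":[0.02,0,0],"rot":[0,0,0],"gripper":0.4},{"offset":[0.02,0,0.001],"rot":[0,0,0],"gripper":0.4},{"offset":[0.002,0,0],"rot":[0,0,0],"gripper":0.4},{"offset":[0,0,0],"rot":[0,0,0],"gripper":0.4}]}}

```text
time: 10.48
position: [0.6071, 0.1395, 0.0565]
tool_rot: [2.137, 2.302, -0.001]
ft_force: [0.7, 0.1, -0.8]
grip_width: 0.398
```

```bash
python3 - <<'E'
from h import *
go([.6075,.1396,.0565],4.2)
snap('wrist','w7',sc=1.5)
snap('top','t7',(190,145,330,250),5.5)
E
```

```text
t 10.47 pos [0.6071 0.1395 0.0565] tool y head 4.26 z [-1.e-04 -5.e-04 -1.e+00] F [ 0.7  0.1 -0.8] M [-0.08  0.05  0.05] g 0.398
rot z 0.06
offset after rot [ 0.      0.0004 -0.    ]
```

View pics/w7.png

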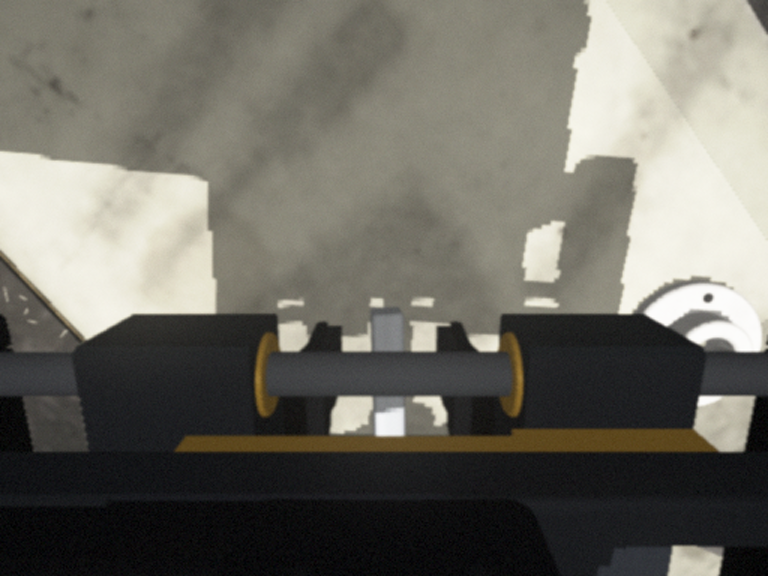

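View pics/t7.png

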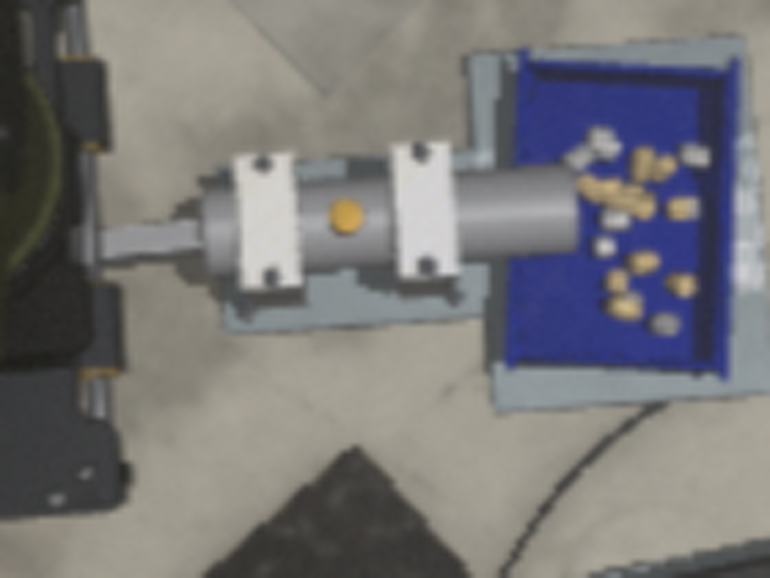

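Request:
{"fn": "carry_out", "kwargs": {"rows": [{"offset":[0,0,0],"rot":[0,0,0],"gripper":0},{"offset":[0,0,0],"rot":[0,0,0],"gripper":0},{"offset":[0,0,0],"rot":[0,0,0],"gripper":0},{"offset":[0,0,0],"rot":[0,0,0],"gripper":0},{"offset":[0,0,0],"rot":[0,0,0],"gripper":0},{"offset":[0,0,-0.001],"rot":[0,0,0],"gripper":0},{"offset":[-0.01,0,0],"rot":[0,0,0],"gripper":0},{"offset":[-0.01,0,0],"rot":[0,0,0],"gripper":0},{"offset":[0,0,0],"rot":[0,0,0],"gripper":0}], "grip_force": 60}}

```text
time: 11.7
position: [0.609, 0.1171, 0.0578]
tool_rot: [2.141, 2.298, -0.001]
ft_force: [1.1, -0.7, -0.3]
grip_width: 0.118
```

```bash
python3 - <<'E'
from h import *
go([.61,.1065,.0575],4.2)
E
```

```text
t 11.7 pos [0.609  0.1171 0.0578] tool y head 4.07 z [ 5.0e-04 -1.1e-03 -1.0e+00] F [ 1.1 -0.7 -0.3] M [-0.23 -0.1   0.04] g 0.118
rot z -0.13
offset after rot [-0.0107  0.0002  0.0003]
```

Request:
{"fn": "carry_out", "kwargs": {"rows": [{"offset":[-0.006,0,0],"rot":[0,0,0],"gripper":0},{"offset":[-0.006,0,0],"rot":[0,0,0],"gripper":0},{"offset":[0,0,0],"rot":[0,0,0],"gripper":0},{"offset":[0,0,0],"rot":[0,0,0],"gripper":0}]}}

```text
time: 12.2
position: [0.61, 0.1066, 0.0578]
tool_rot: [2.138, 2.3, -0.0]
ft_force: [1.1, -0.7, 0.7]
grip_width: 0.119
```

```bash
python3 - <<'E'
from h import *
go()
snap('top','t8',(190,145,330,250),5.5)
snap('side','s8',(215,145,325,235),7)
E
```

```text
t 12.2 pos [0.61   0.1066 0.0578] tool y head 4.18 z [ 8.e-04 -1.e-03 -1.e+00] F [ 1.1 -0.7  0.7] M [-0.33 -0.29  0.05] g 0.119
```

View pics/t8.png

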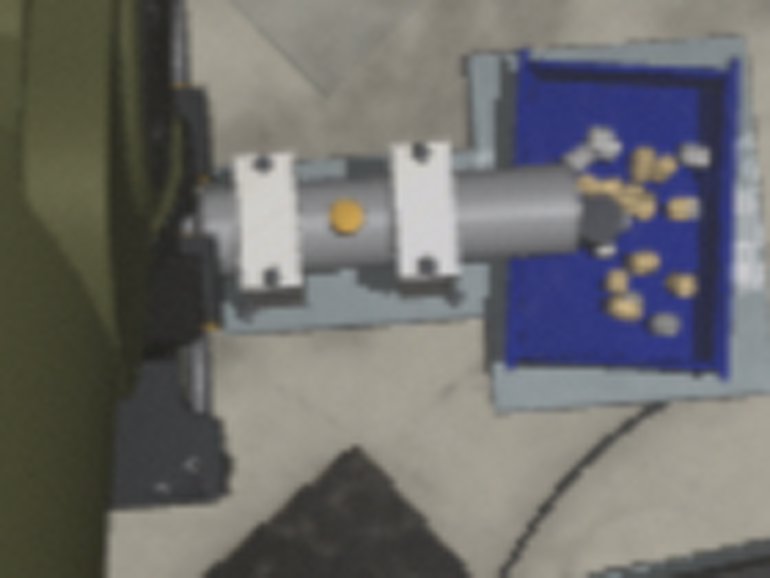

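View pics/s8.png

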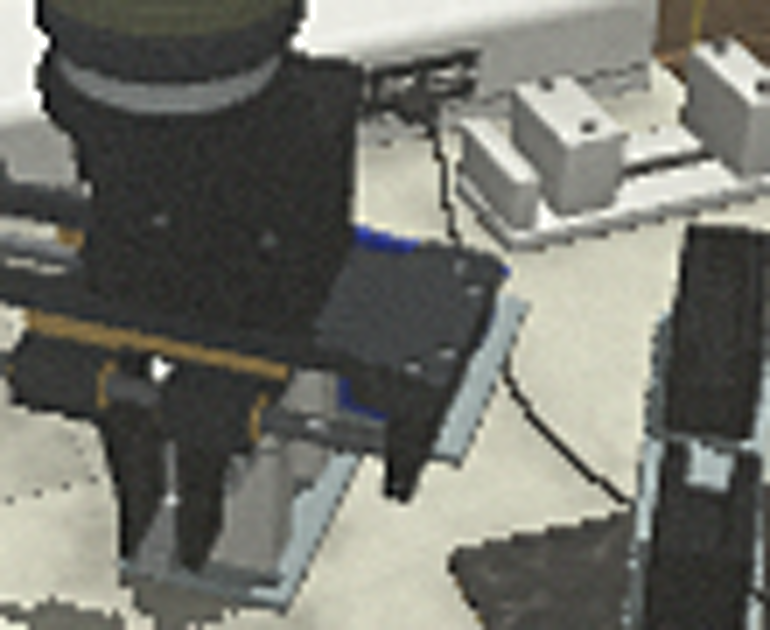

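Request:
{"fn": "carry_out", "kwargs": {"rows": [{"offset":[-0.005,0,0],"rot":[0,0,0],"gripper":0},{"offset":[0,0,0],"rot":[0,0,0],"gripper":0},{"offset":[0,0,0],"rot":[0,0,0],"gripper":0}]}}

```text
time: 12.68
position: [0.6102, 0.1029, 0.0578]
tool_rot: [2.138, 2.302, 0.001]
ft_force: [2.2, 1.4, 1.3]
grip_width: 0.117
```

```bash
python3 - <<'E'
from h import *
go()
snap('top','t9',(270,150,330,220),9)
E
```

```text
t 12.68 pos [0.6102 0.1029 0.0578] tool y head 4.22 z [ 7.e-04  6.e-04 -1.e+00] F [2.2 1.4 1.3] M [ 0.36 -0.39  0.12] g 0.117
```

View pics/t9.png

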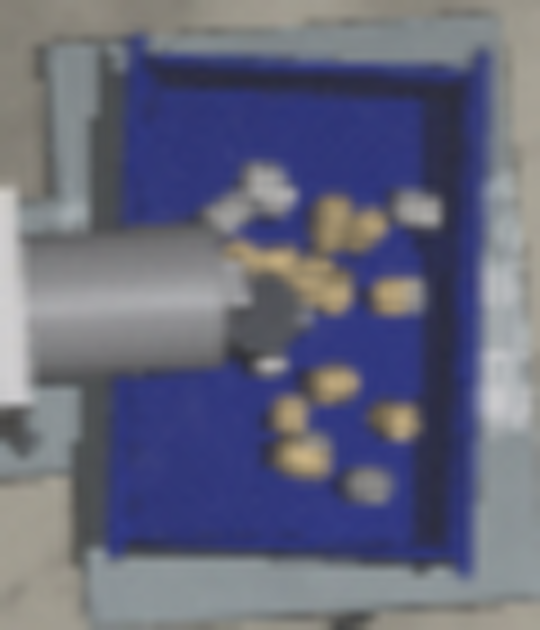

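```bash
python3 - <<'E'
from h import *
im=L('t9')['img'][165:205,285:325]
im=np.clip(im.astype(float)*1.5,0,255).astype(np.uint8)
cv2.imwrite('pics/t9z.png',cv2.resize(im,None,fx=15,fy=15,interpolation=cv2.INTER_LINEAR)[:,:,::-1])
d=L('t9')
u=np.array([.0732,-.9973,0]);m=np.array([.6115,.0765,.06])
for s in (.130,.136):
    for o in (-.0055,.0055): 
        p=proj(d,m+u*s+np.array([.9973,.0732,0])*o+[0,0,.002]); print(s,o,(p-[285,165]+.5)*15)
print('exit',(proj(d,m+u*.13+[0,0,.0])-[285,165]+.5)*15)
E
```

```text
0.13 -0.0055 [152.43069351 302.37343362]
0.13 0.0055 [145.26483333 217.85966611]
0.136 -0.0055 [198.94252517 298.90340327]
0.136 0.0055 [191.71137545 214.39557415]
exit [147.57676313 262.11063124]
```

View pics/t9z.png

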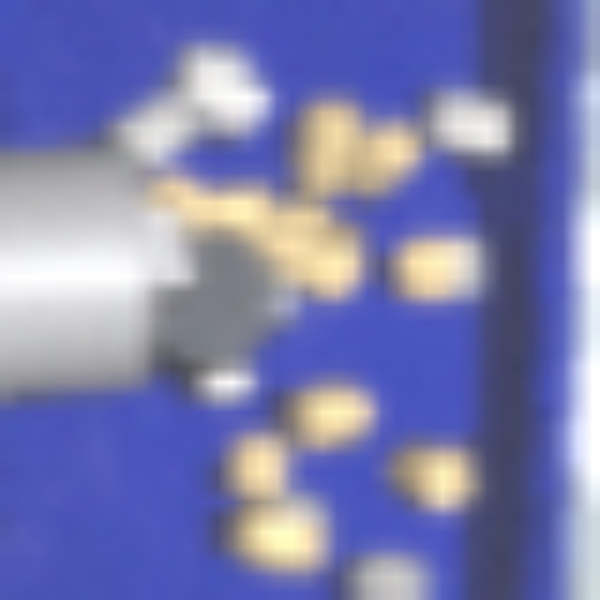

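Request:
{"fn": "carry_out", "kwargs": {"rows": [{"offset":[0.01,0,0],"rot":[0,0,0],"gripper":0},{"offset":[0.015,0,0],"rot":[0,0,0],"gripper":0},{"offset":[0.01,0,0],"rot":[0,0,0],"gripper":0},{"offset":[0,0,0],"rot":[0,0,0],"gripper":0}]}}

```text
time: 13.22
position: [0.6066, 0.1399, 0.0571]
tool_rot: [-2.134, -2.303, -0.0]
ft_force: [0.5, 0.2, 0.7]
grip_width: 0.116
```

```bash
python3 - <<'E'
from h import *
go()
snap('top','t10')
im=L('t10')['img'][165:205,285:325]
im=np.clip(im.astype(float)*1.5,0,255).astype(np.uint8)
cv2.imwrite('pics/t10z.png',cv2.resize(im,None,fx=15,fy=15,interpolation=cv2.INTER_LINEAR)[:,:,::-1])
snap('side','s10',(215,145,325,235),7)
E
```

```text
t 13.22 pos [0.6066 0.1399 0.0571] tool y head 4.37 z [-0.0012  0.0012 -1.    ] F [0.5 0.2 0.7] M [ 0.15 -0.05  0.08] g 0.116
```

View pics/t10z.png

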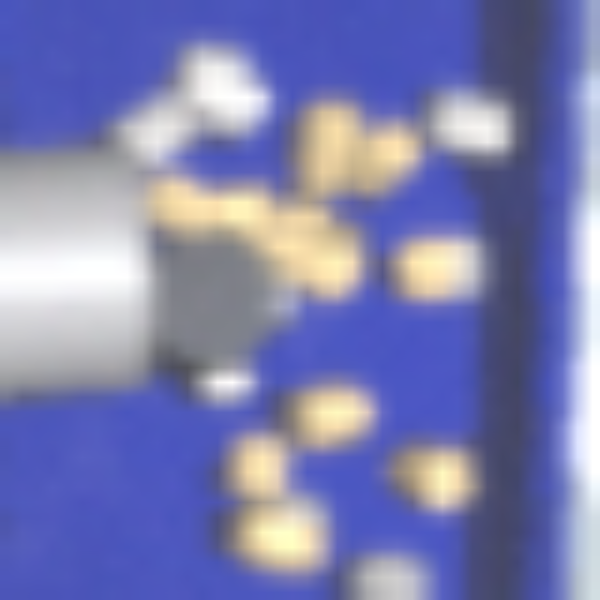

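View pics/s10.png

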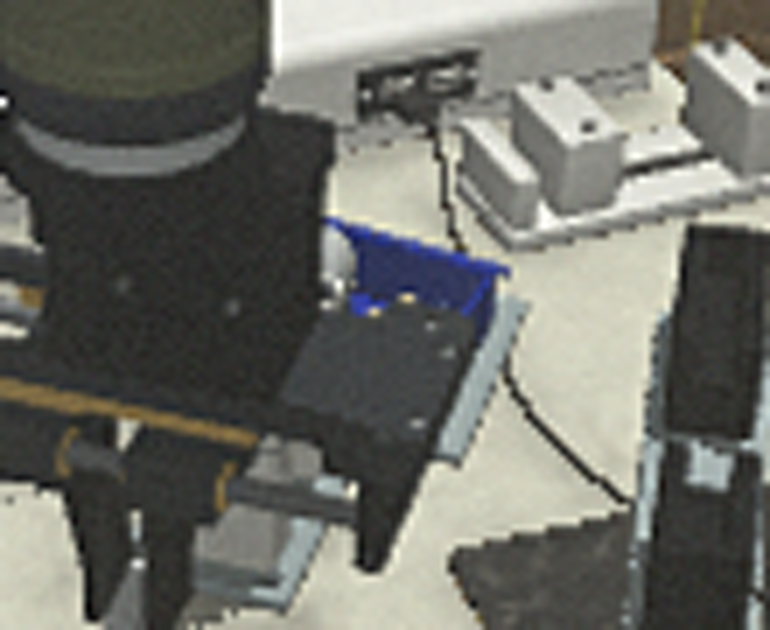

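```bash
python3 - <<'E'
from h import *
d=L('t10')
for p in [(.597,.27,0),(.609,.10,0),(.54,.27,0),(.655,.27,0),(.595,.285,0)]: print(p,proj(d,p)*1.5)
d=L('t0') if 0 else L('top0'); im=cv2.resize(d['img'],None,fx=1.5,fy=1.5)
for p in [(.597,.27,0),(.609,.10,0),(.54,.27,0),(.655,.27,0)]: cv2.circle(im,tuple(int(v) for v in proj(d,p)*1.5),3,(255,0,0),-1)
cv2.imwrite('pics/plan.png',im[:,:,::-1])
E
```

```text
(0.597, 0.27, 0) [203.69433492 296.31611405]
(0.609, 0.1, 0) [326.96965601 287.46261387]
(0.54, 0.27, 0) [202.50958943 337.74558983]
(0.655, 0.27, 0) [204.8834573  254.73358265]
(0.595, 0.285, 0) [192.79317981 297.77715162]
```

View pics/plan.png

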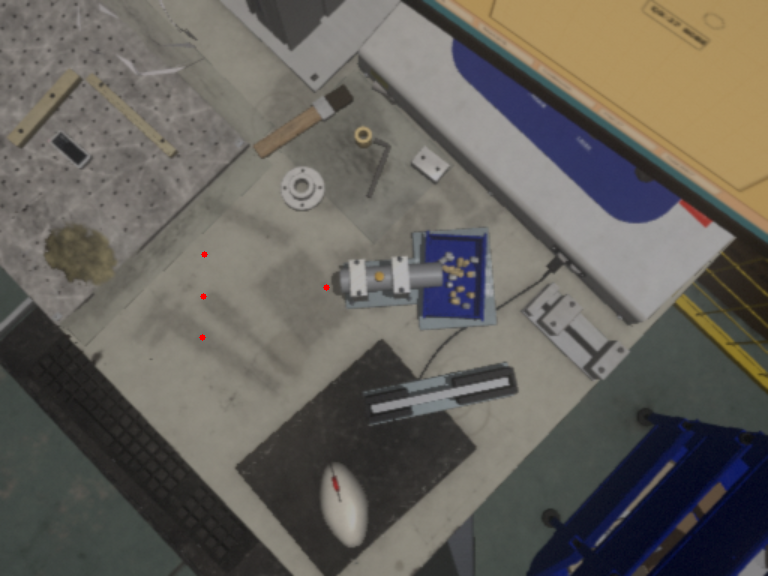

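Request:
{"fn": "carry_out", "kwargs": {"rows": [{"offset":[0.015,0,0],"rot":[0,0,0],"gripper":0},{"offset":[0.02,0,0],"rot":[0,0,0],"gripper":0},{"offset":[0.02,0,0],"rot":[0,0,0],"gripper":0},{"offset":[0.02,0,0],"rot":[0,0,0],"gripper":0},{"offset":[0.01,0,0],"rot":[0,0,0],"gripper":0},{"offset":[0,0,0],"rot":[0,0,0],"gripper":0}]}}

```text
time: 14.08
position: [0.6009, 0.2234, 0.0574]
tool_rot: [-2.136, -2.303, 0.0]
ft_force: [0.3, -0.2, -1.0]
grip_width: 0.122
```

```bash
python3 - <<'E'
from h import *
go([.598,.27,.0565],4.2)
E
```

```text
t 14.07 pos [0.6009 0.2234 0.0574] tool y head 4.31 z [-1.e-04  0.e+00 -1.e+00] F [ 0.3 -0.2 -1. ] M [-0.02  0.01 -0.02] g 0.122
rot z 0.11
offset after rot [0.0467 0.0005 0.0009]
```

Request:
{"fn": "carry_out", "kwargs": {"rows": [{"offset":[0.015,0,0],"rot":[0,0,0],"gripper":0},{"offset":[0.02,0,0],"rot":[0,0,0],"gripper":0},{"offset":[0.015,0,0],"rot":[0,0,0],"gripper":0},{"offset":[0,0,0],"rot":[0,0,0],"gripper":0},{"offset":[0,0,0],"rot":[0,0,0],"gripper":0}]}}

```text
time: 14.7
position: [0.5976, 0.2713, 0.0575]
tool_rot: [2.138, 2.301, -0.001]
ft_force: [0.1, -1.0, -0.8]
grip_width: 0.119
```

```bash
python3 - <<'E'
from h import *
go([.598,.27,.0105],4.2)
snap('top','t11',(160,130,330,240),4.5)
snap('side','s11',(150,145,325,275),4.5)
E
```

```text
t 14.7 pos [0.5976 0.2713 0.0575] tool y head 4.19 z [ 0.e+00 -9.e-04 -1.e+00] F [ 0.1 -1.  -0.8] M [-0.03  0.04 -0.05] g 0.119
rot z -0.01
offset after rot [-0.0013  0.0003  0.047 ]
```

View pics/t11.png

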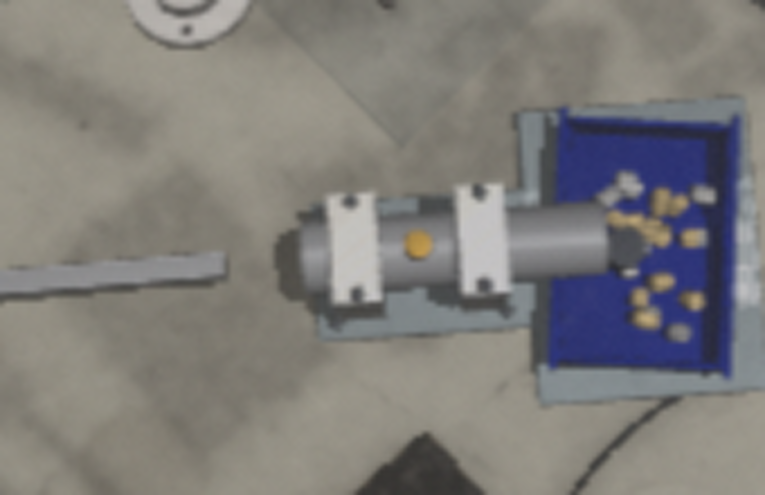

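View pics/s11.png

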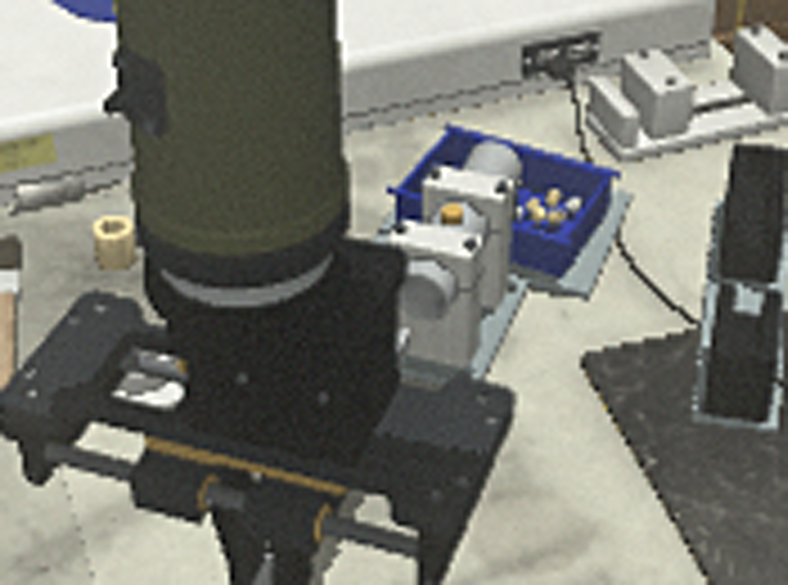

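Request:
{"fn": "carry_out", "kwargs": {"rows": [{"offset":[0.005,0,0.015],"rot":[0,0,0],"gripper":0},{"offset":[0,0,0.015],"rot":[0,0,0],"gripper":0},{"offset":[0,0,0.01],"rot":[0,0,0],"gripper":0},{"offset":[0,0,0.004],"rot":[0,0,0],"gripper":0},{"offset":[0,0,0],"rot":[0,0,0],"gripper":0}]}}

```text
time: 15.42
position: [0.5971, 0.2767, 0.0132]
tool_rot: [2.139, 2.301, -0.001]
ft_force: [0.7, -0.5, -0.7]
grip_width: 0.114
```

```bash
python3 - <<'E'
from h import *
go([.598,.27,.0105],4.2)
E
```

```text
t 15.43 pos [0.5971 0.2767 0.0132] tool y head 4.19 z [-3.e-04 -4.e-04 -1.e+00] F [ 0.7 -0.5 -0.7] M [-0.01  0.05  0.04] g 0.114
rot z -0.01
offset after rot [-0.0067  0.0004  0.0027]
```

Down another 2.5 mm, release, retreat upward.

Request:
{"fn": "carry_out", "kwargs": {"rows": [{"offset":[0,0,0.0025],"rot":[0,0,0],"gripper":0},{"offset":[0,0,0],"rot":[0,0,0],"gripper":0},{"offset":[0,0,0],"rot":[0,0,0],"gripper":0.3},{"offset":[0,0,0],"rot":[0,0,0],"gripper":0.5},{"offset":[0,0,0],"rot":[0,0,0],"gripper":0.5},{"offset":[0,0,-0.01],"rot":[0,0,0],"gripper":0.5},{"offset":[0,0,-0.04],"rot":[0,0,0],"gripper":0.5},{"offset":[0,0,-0.06],"rot":[0,0,0],"gripper":0.5},{"offset":[0.05,0,-0.05],"rot":[0,0,0],"gripper":0.5},{"offset":[0.05,0,0],"rot":[0,0,0],"gripper":0.5}]}}

```text
time: 16.68
position: [0.5937, 0.3719, 0.1724]
tool_rot: [2.14, 2.296, 0.016]
ft_force: [-0.0, 0.1, 0.1]
grip_width: 0.499
```

Request:
{"fn": "carry_out", "kwargs": {"rows": [{"offset":[0.05,0,0],"rot":[0,0,0],"gripper":0.5},{"offset":[0,0,0],"rot":[0,0,0],"gripper":0.5},{"offset":[0,0,0],"rot":[0,0,0],"gripper":0.5}]}}

```text
time: 17.05
position: [0.5869, 0.42, 0.1656]
tool_rot: [2.138, 2.3, -0.001]
ft_force: [1.2, -0.7, -0.4]
grip_width: 0.501
```

```bash
python3 - <<'E'
from h import *
go()
snap('top','t12',(130,80,340,240),3.7)
snap('side','s12',(130,145,325,285),4)
a=L('top0');b=L('t12')
c=cv2.absdiff(a['img'][150:220,280:335],b['img'][150:220,280:335]).max(2)
print('tray diff px>40',np.argwhere(c>40).min(0)+[150,280],np.argwhere(c>40).max(0)+[150,280],(c>40).sum())
E
```

```text
t 17.05 pos [0.5869 0.42   0.1656] tool y head 4.2 z [ 7.0e-04 -1.1e-03 -1.0e+00] F [ 1.2 -0.7 -0.4] M [-0.14 -0.01 -0.02] g 0.501
tray diff px>40 [181 296] [189 303] 18
```

View pics/t12.png

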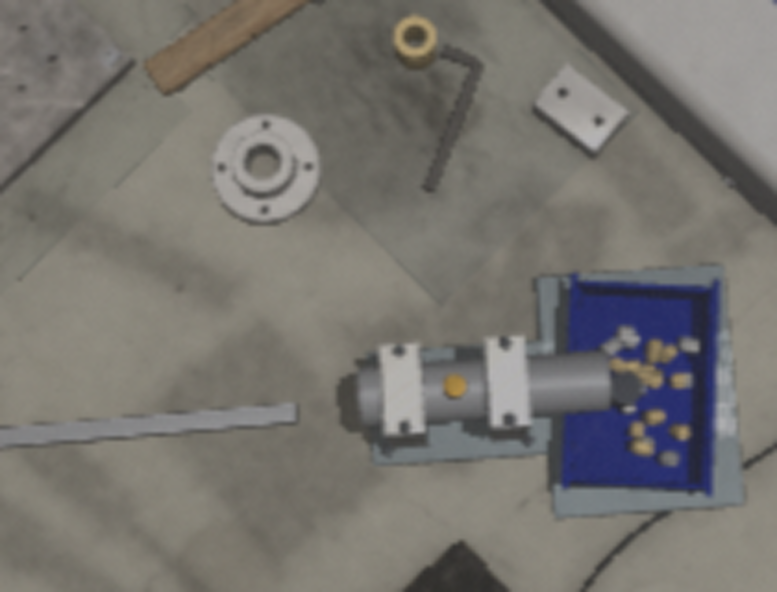

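View pics/s12.png

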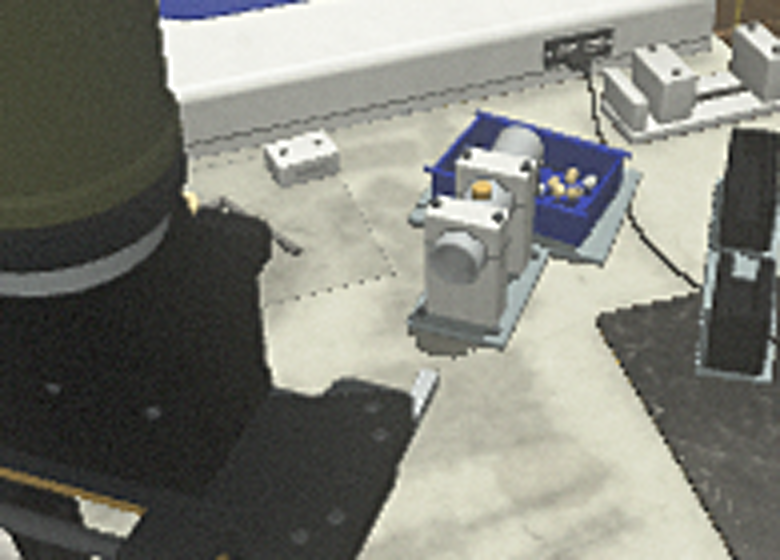

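```bash
python3 - <<'E'
from h import *
crop('t12','t12z',(100,165,240,225),5.5)
E
```

```text
(no output)
```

View pics/t12z.png

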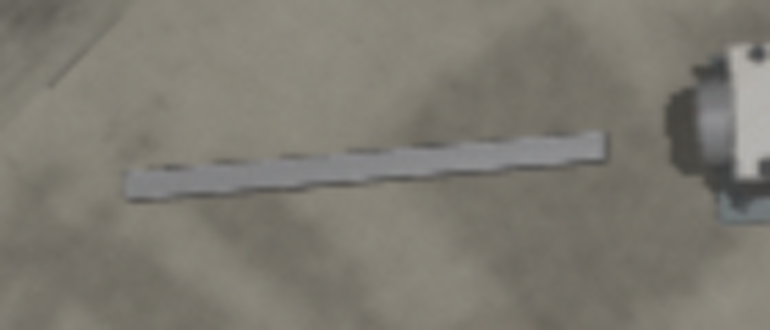

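```bash
python3 - <<'E'
from h import *
d=L('t12')
c=lambda x,y:(100+(x+.5)/5.5-.5,165+(y+.5)/5.5-.5)
print('rod length if top at 11 mm',np.linalg.norm(px2z(d,*c(126,186),.011)-px2z(d,*c(606,145),.011)))
print(workorder.close_job())
E
```

```text
rod length if top at 11 mm 0.1789409293296621
the job is handed in; nothing more can be done
None
```

I pushed the slug out of the sleeve into the tray, drew the rod right out and laid it flat on the worktop behind the mouth. The job is handed in at about 17 s on the robot's clock. The interface reports no verdict.

- **Sequence:** I gripped the rod in the rest's gap and took it about 99 mm deep. I then let go, took it again 52 mm further back and pushed to about 136 mm deep. The highest wrist force I read was about 10 N.
- **Slug:** In the top view it stands on end in the tray, just beyond the sleeve's end. It had not moved between the pictures taken while the rod was drawn back and after. The side camera never showed it because the clamp blocks hide it, so that rests on the top view alone.
- **Rod:** It measures 179 mm (180 mm true) in the top view taken as lying at table height, which agrees with lying flat. Its front end is about 20 mm or more clear of the mouth.
- **Tray, flange and hex key:** The only pixels that changed in the tray area of the top view are where the slug landed, so the tray has not moved. The flange and hex key look undisturbed by eye; I did not measure them.
- **Robot:** The gripper was open and clear of everything when I handed in.

No check failed. The largest disagreement between measurements was the mouth's position along the bore, with single views up to about 8 mm apart. It did not matter for the fit.

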